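Fold the wide serving board flat

TASK

A wide and a narrow wooden serving board stand on the planks laid across the wire racks, each tilted up on its ratchet. Fold the wide one flat so that a tray can stand on it: take its steel rail, lift the board right up past its top notch so that the pawl tips out, then lower it by hand, without letting it drop, until it lies fully down, and let go. Leave the narrow board tilted as it is.

Things in the scene. Friction and masses are not known exactly. Their poses are not given: they have to be found in the camera images.
- wide_frame: Fixed wooden frame of the wide board, 230 (x) x 190 (y) x 8 mm, lying on two planks over the racks. Origin: on the planks' top, 188 mm above the worktop, midway along y, 75 mm from the hinge. x points from the hinge (far side) to the rail side, towards the robot within 6 deg; z up. Hinge axis along y at x = -75, z = +8 mm. The ratchet is at its +y side.
- wide_board (a joint): Board angle, rad: 0 flat, stop at 1.1. Wood, 120 x 190 x 12 mm (the other: 110 wide), 0.5 kg, hinged at its far edge. The ratchet lets it rise but not sink: notches at about 0.31, 0.50, 0.69; it starts in one of them. Past 0.92 (0.97 is safe) the pawl tips out and stays out: the board then goes down freely to 0. Let down sooner, a notch catches it. Lifting takes 4 N at the rail.
- wide_rail (a point): Middle of the grip rail: round steel bar along y, 12 mm thick, 162 mm long, on two arms beyond the board's near edge; the gap to the board is 44 mm, for a finger from above. At board angle a it lies at x = -75 + 172 cos a - 8 sin a, z = 8 + 172 sin a + 8 cos a (mm) in the frame's axes. It can turn between the fingers while the tool stays upright. The point turns with the board.
- narrow_rail (a point): Middle of the narrow board's rail (82 mm long; board 110 mm wide, otherwise the same); either may be on the left. It must stay where it is. The range hood overhangs the left rack from 0.6 m up, the wall cupboard the back of both: come over the boards from the robot's side, above the salt and spice jars.

How it is judged:
By the outcome, as a careful person would: the job done as asked, in the order asked, and still so for the second after the job is handed in, with the robot touching nothing.
It also fails if it takes over 40 s, if anything falls off the work surface, if the arm or the gripper's body presses on something with over 40 N, if the wrist force passes 120 N, or if a joint passes its speed limit or range.

ROBOT

A 6-joint arm with a two-finger parallel gripper is mounted at the origin on a cart in front of the work surface, level with it; the furniture and walls round the work are solid. World frame = base frame: x ahead of the robot, y to its left, z up, the work surface at z = 0. Lengths are in m, angles in degrees, forces in N, time in s.
With the tool pointing down it reaches from about 0.375 to 0.9 m from the base axis. Payload 3.1 kg.
Tool frame: the origin (TCP) lies midway between the tips of the shut fingers; the grasp point (between the pads) lies 19 mm behind it; z points along the fingers, y is the line along which they close (so a half turn about z gives the same grasp; the last joint's range is limited). The gripper opens to 87 mm and grips with 3 to 60 N. Pads are 19 mm wide; open, the fingers measure 117 mm over their backs; the gripper's body (75 mm by 190 mm) begins 51 mm behind the grasp point.
Start: joints at [-86.03, 30.224, 82.088, -0, 67.689, -10.227], TCP at [0.153, -0.606, 0.223] pointing down, gripper open.
Joint ranges: [-176.69, 176.69], [-43.24, 126.21], [12.49, 139.97], [-82, 262], [0, 151.66], [-163.58, 163.58]. Speed limits (degrees/s): [159.86, 159.86, 180, 180, 180, 180].

INTERFACE

Orientations are given as a 3x3 rotation matrix whose columns are the frame's x, y, z axes.
In Python, from rig import bot, eyes gives the robot as it stands (bot), with the cameras (eyes).
- The arm moves only by the tool steer_hand, called after "Emit:" as a command line: name --pt "numbers of a row" for each row, then --argument value for the rest. Schema: {"type":"object","properties":{"moves":{"type":"array","items":{"type":"array","items":{"type":"number"},"minItems":7,"maxItems":7},"minItems":1,"maxItems":20},"only":{"type":"string"},"quiet":{"type":"boolean"},"lines":{"type":"string"}},"required":["moves"],"additionalProperties":false}. moves is a list of rows, 1 to 20 of them, each of 7 numbers: dx, dy, dz in m, then a rotation vector rx, ry, rz in degrees, then the opening from 0.0 (shut) to 1.0 (fully open); each row is the pose to reach, as a shift and turn from the pose commanded when the call began, along the tool's axes at that moment; what a row does not reach only later rows make up. A row lasts 1/10 s, in which the tool goes at most 0.05 m and 8.59 degrees, less where a joint would pass 70% of its speed; a pose out of reach is approached as far as the arm can. The fingers move at their own pace and stop on an object; the grip force is fixed at half the most. Time passes only in rows, so rows that do not move let the fingers close. The tool returns the time, the measured TCP pose, the force, the opening and the grip force at its end. only (a regular expression) keeps the lines of the reply that match it, lines (a string "A,B") keeps lines A to B, and quiet returns only ok. Input that does not fit is refused with a message, and nothing moves.
- bot.read_state(): the state, without advancing time (a new reading comes with each control period).
- eyes.capture(name): name is "scene" or "top"; returns a dict with "color" (420x560x3 uint8, red, green, blue), "K" (3x3 intrinsics, pixels), "D" ([k1, k2, p1, p2, k3] as OpenCV has them; the pictures are not rectified), "view" (4x4, takes a point from world to camera coordinates). Camera axes: x right, y up, looking along -z (the intrinsics and any distortion apply to the point x, -y, -z); pixel columns grow to the right and rows downward; lengths in m; the calibration is good to about 2 mm. A picture is of the moment at which its call begins. There is no depth.
- bot.hand_in(): hands the job in; it is judged then, once.
The state is a dict: "time_s": time; "joint_positions": joint angles; "qvel": joint speeds; "tau": joint torques, N m; "position": TCP position; "tcp_rot": TCP orientation; "force": force on the tool from outside, world axes, zero at the start; "moment": the same for the moment, N m; "opening": opening from 0.0 (shut) to 1.0 (fully open); "grasp_force": force on a finger pad.
Only numpy, scipy, OpenCV 4.12 (cv2) and the standard library are available. Lean on these libraries where they do the work, as an engineer would, in place of code of your own. Each camera call takes 0.05 s, during which the arm holds its last target. There are 200 camera calls.

## Working session

There is one attempt and no reset: what is moved stays moved. The work goes in short steps, Python scripts to look and compute and a tool call to move; the robot and the scene stay as the last step left them, time stands still between calls to the robot, and variables do not carry over. Pictures are saved under pics/ and viewed, at most 10 in all, crops included, and the job is handed in when it is done.

```bash
ls; mkdir -p pics
```

Run:
```python
from rig import bot, eyes
import cv2,pickle
d={}
for n in("scene","top"):
    c=eyes.capture(n); d[n]=c; cv2.imwrite(f"pics/{n}0.png",c["color"][:,:,::-1]); print(n,c["K"],c["D"],c["view"])
pickle.dump(d,open("cap0.pkl","wb"))
s=bot.read_state(); print(s["position"],s["tcp_rot"],s["opening"],s["time_s"])
```

```text
pics
rig.py
scene [[443.61208428   0.         275.73212652]
 [  0.         443.61208428 208.68238041]
 [  0.           0.           1.        ]] [-0.08934664  0.          0.          0.          0.        ] [[-0.87608394 -0.4821267   0.00554775  0.4437962 ]
 [ 0.20730356 -0.36625808  0.90712747 -0.32672511]
 [-0.43531846  0.79586988  0.4208194  -0.70196128]
 [ 0.          0.          0.          1.        ]]
top [[409.05985475   0.         277.679234  ]
 [  0.         409.05985475 214.12755319]
 [  0.           0.           1.        ]] [0.00548097 0.         0.         0.         0.        ] [[ 3.55262372e-02 -9.99368396e-01 -8.34570629e-04 -4.17487902e-02]
 [ 9.78062626e-01  3.45973009e-02  2.05417931e-01 -5.77710414e-01]
 [-2.05259314e-01 -8.11398849e-03  9.78673989e-01 -9.83122638e-01]
 [ 0.00000000e+00  0.00000000e+00  0.00000000e+00  1.00000000e+00]]
[ 0.1532493  -0.60525768  0.22167631] [[ 9.69465306e-01  2.45228462e-01 -1.45363561e-04]
 [ 2.45228286e-01 -9.69463479e-01  1.91072547e-03]
 [ 3.27639605e-04 -1.88802931e-03 -9.99998164e-01]] 0.9998328248353112 0.1
```

View pics/scene0.png

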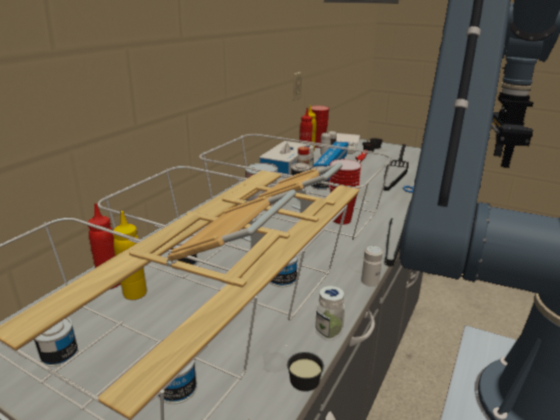

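View pics/top0.png

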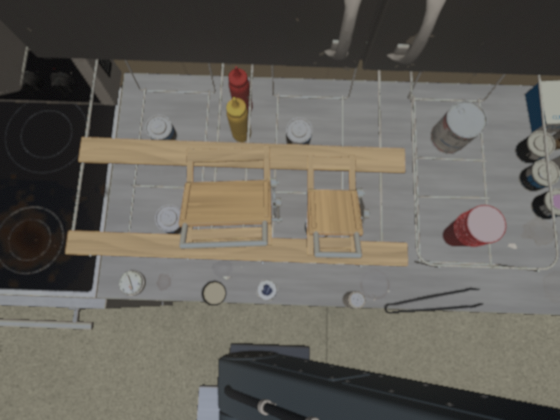

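The top view has the wide board on the left, with its rail near (225,243). The narrow board is on the right, with its rail near (337,253). In the scene view the wide board is the nearer one, rail from about (225,238) to (295,195). I'll enlarge both.

Run:
```python
import cv2,pickle
d=pickle.load(open("cap0.pkl","rb"))
a=d["top"]["color"][140:280,160:300,::-1]; b=d["scene"]["color"][155:295,160:360,::-1]
cv2.imwrite("pics/topz.png",cv2.resize(a,(560,560),interpolation=cv2.INTER_CUBIC))
cv2.imwrite("pics/scz.png",cv2.resize(b,(800,560),interpolation=cv2.INTER_CUBIC))
```

```text
(no output)
```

View pics/topz.png

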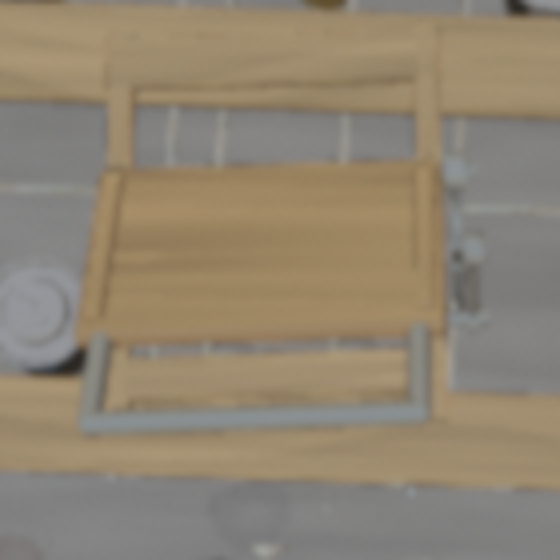

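View pics/scz.png

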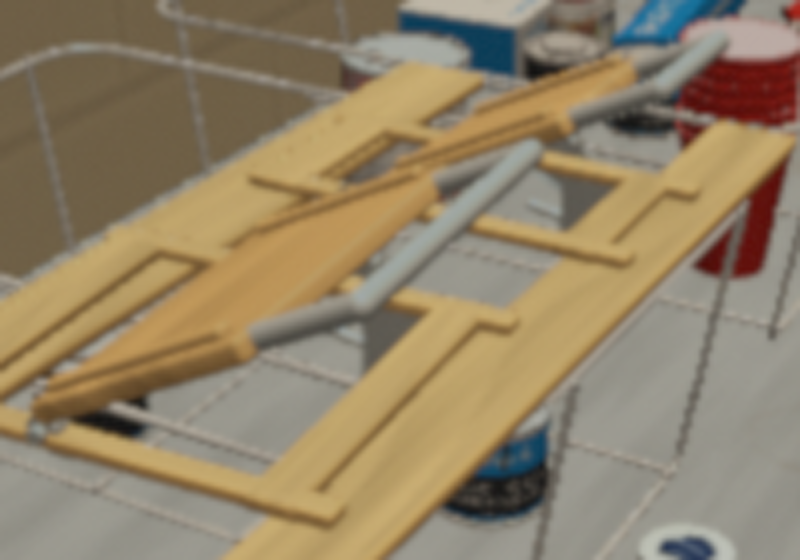

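Create h.py:
```python
import numpy as np,cv2
from scipy.optimize import least_squares
F=np.diag([1,-1,-1.])
def proj(P,c):
    V=c["view"]; R=F@V[:3,:3]; t=F@V[:3,3]
    return cv2.projectPoints(np.atleast_2d(P).astype(float),cv2.Rodrigues(R)[0],t,c["K"],np.array(c["D"]))[0][:,0]
def world(p,L):  # p: x,y,yaw of frame x axis minus 180deg
    a=np.pi+p[2]; R=np.array([[np.cos(a),-np.sin(a),0],[np.sin(a),np.cos(a),0],[0,0,1]])
    return np.atleast_2d(L)@R.T+[p[0],p[1],.188]
def rail(a,y=0): return [-.075+.172*np.cos(a)-.008*np.sin(a),y,.008+.172*np.sin(a)+.008*np.cos(a)]
```

Run:
```python
from h import *
import pickle
d=pickle.load(open("cap0.pkl","rb"))
z=lambda u,v,ox,oy:[ox+(u+.5)/4-.5,oy+(v+.5)/4-.5]
top=np.array([z(90,422,160,140),z(420,411,160,140)]); sc=np.array([z(366,302,160,155),z(533,151,160,155)])
f0=lambda P:np.r_[(proj(P.reshape(2,3),d["top"])-top).ravel(),(proj(P.reshape(2,3),d["scene"])-sc).ravel()]
r=least_squares(f0,[.5,.2,.3,.5,0,.3]); P=r.x.reshape(2,3); print("free tri",P,np.linalg.norm(P[0]-P[1]),r.fun.round(2))
def f(p):
    W=world(p,[rail(p[3],-.076),rail(p[3],.076)])
    return np.r_[(proj(W,d["top"])-top).ravel(),(proj(W,d["scene"])-sc).ravel()]
r=least_squares(f,[.6,.1,0,.5]); p=r.x; print(p,np.degrees(p[2]),r.fun.round(2)); np.save("p.npy",p)
m=world(p,rail(p[3])); print("rail mid",m)
for a in(p[3],.8,.92,.98,1.05,0): print(a,world(p,rail(a)))
# corners: frame near corners, hinge, board near-edge corners
C=world(p,[[.135,-.095,.008],[.135,.095,.008],[-.095,-.095,.008],[-.095,.095,.008],[-.075,-.095,.008],[-.075,.095,.008]])
o={}
for n,(ox,oy,x2,y2) in dict(top=(160,140,300,280),scene=(160,155,360,295)).items():
    im=cv2.resize(d[n]["color"][oy:y2,ox:x2,::-1],None,fx=4,fy=4,interpolation=cv2.INTER_CUBIC)
    for i,q in enumerate(np.r_[proj(C,d[n]),proj(world(p,[rail(p[3],-.076),rail(p[3],.076)]),d[n])]):
        cv2.drawMarker(im,tuple(int(v) for v in (q-[ox,oy])*4+1.5),(0,0,255) if i<6 else (0,255,0),0,14,2)
    o[n]=im
w=np.hstack([cv2.resize(o["top"],(330,330)),cv2.resize(o["scene"],(470,330))]); cv2.imwrite("pics/ov.png",w)
```

```text
free tri [[4.62031363e-01 1.60991739e-01 2.84827661e-01]
 [4.73879750e-01 2.81080726e-04 2.84033650e-01]] 0.16114878329548174 [ 0.24  0.56  0.09  0.24 -0.45 -0.1  -0.23 -0.04]
[0.5404713  0.0856111  0.06160012 0.4934435 ] 3.52942686484531 [ 2.37  0.04 -2.49  0.76  0.28 -1.19 -0.85  0.8 ]
rail mid [[0.46791686 0.08113607 0.28451542]]
0.49344349737194226 [[0.46791686 0.08113607 0.28451542]]
0.8 [[0.50145075 0.08320438 0.3249589 ]]
0.92 [[0.51767836 0.08420527 0.33769004]]
0.98 [[0.52633427 0.08473915 0.34330173]]
1.05 [[0.53683538 0.08538684 0.34917736]]
0 [[0.44365528 0.07963966 0.204     ]]
```

View pics/ov.png

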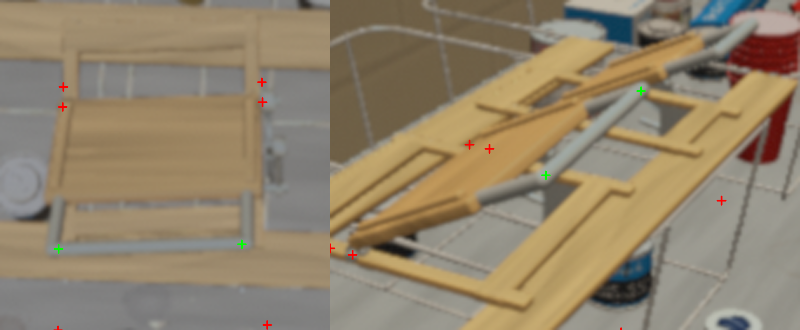

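Overlay check: the fitted rail and hinge land on the picture, the angle of 0.493 matches the 0.50 notch, and the rail length comes out at 161 mm. Next I'll find where the frame's near crossbar sits relative to the lowered rail, then work out the first move.

Add to h.py:
```python
def ray(uv,c,z):
    V=c["view"]; R=F@V[:3,:3]; t=F@V[:3,3]
    q=cv2.undistortPoints(np.array([[uv]],float),c["K"],np.array(c["D"]))[0,0]
    d=R.T@np.r_[q,1]; o=-R.T@t; return o+d*(z-o[2])/d[2]
def delta(target,yaw):
    from rig import bot, eyes
    s=bot.read_state(); R=np.array(s["tcp_rot"]); y=np.array([np.cos(yaw),np.sin(yaw),0]); z=np.array([0,0,-1.])
    T=np.c_[np.cross(y,z),y,z]
    print("tool d",(R.T@(np.array(target)-s["position"])).round(4),"rotvec",np.degrees(cv2.Rodrigues(R.T@T)[0].ravel()).round(2))
```

Run:
```python
from h import *
import pickle
d=pickle.load(open("cap0.pkl","rb")); p=np.load("p.npy")
for n,u,v in(("scene",345,515),("scene",515,322),("scene",315,490),("scene",485,310)):
    w=ray([160+u/4,155+v/4],d[n],.196); a=np.pi+p[2]; e=w-[p[0],p[1],.188]
    print(w.round(3),"frame x,y",(e[0]*np.cos(a)+e[1]*np.sin(a)).round(4),(-e[0]*np.sin(a)+e[1]*np.cos(a)).round(4))
delta([.153,-.606,.40],np.radians(-75.8)); delta([.40,-.25,.40],p[2]); delta([.468,.081,.36],p[2])
```

```text
[0.465 0.173 0.196] frame x,y 0.0704 -0.0921
[0.479 0.001 0.196] frame x,y 0.0662 0.0804
[0.484 0.164 0.196] frame x,y 0.0514 -0.0821
[ 0.497 -0.002  0.196] frame x,y 0.0486 0.0851
tool d [-0.0004  0.0003 -0.1783] rotvec [-0.11 -0.02 -0.  ]
tool d [ 0.3264 -0.2842 -0.1777] rotvec [ -0.08  -0.09 -79.33]
tool d [ 0.4735 -0.5884 -0.1371] rotvec [ -0.08  -0.09 -79.33]
```

Emit:
steer_hand --pt "0 0 -0.05 0 0 0 0.42" --pt "0 0 -0.1 0 0 0 0.42" --pt "0 0 -0.15 0 0 0 0.42" --pt "0 0 -0.178 0 0 0 0.42" --pt "0.326 -0.284 -0.178 0 0 -79.3 0.42" --pt "0.326 -0.284 -0.178 0 0 -79.3 0.42" --pt "0.326 -0.284 -0.178 0 0 -79.3 0.42" --pt "0.326 -0.284 -0.178 0 0 -79.3 0.42" --pt "0.326 -0.284 -0.178 0 0 -79.3 0.42" --pt "0.326 -0.284 -0.178 0 0 -79.3 0.42" --pt "0.326 -0.284 -0.178 0 0 -79.3 0.42" --pt "0.326 -0.284 -0.178 0 0 -79.3 0.42" --pt "0.326 -0.284 -0.178 0 0 -79.3 0.42" --pt "0.326 -0.284 -0.178 0 0 -79.3 0.42" --pt "0.326 -0.284 -0.178 0 0 -79.3 0.42" --pt "0.326 -0.284 -0.178 0 0 -79.3 0.42"

```text
time_s: 1.7
position: [0.3995, -0.2506, 0.4003]
tcp_rot: [[-0.06, 0.998, -0.001], [0.998, 0.06, 0.0], [0.0, -0.001, -1.0]]
force: [0.3, -1.4, -0.1]
opening: 0.422
grasp_force: 0.0
```

```bash
python3 -c "
from h import *
p=np.load('p.npy');delta([.468,.081,.36],p[2])"
```

```text
tool d [0.3269 0.0883 0.0403] rotvec [-0.03 -0.02 -0.08]
```

Emit:
steer_hand --pt "0.327 0.088 0.02 0 0 0 0.42" --pt "0.327 0.088 0.02 0 0 0 0.42" --pt "0.327 0.088 0.02 0 0 0 0.42" --pt "0.327 0.088 0.02 0 0 0 0.42" --pt "0.327 0.088 0.02 0 0 0 0.42" --pt "0.327 0.088 0.02 0 0 0 0.42" --pt "0.327 0.088 0.02 0 0 0 0.42" --pt "0.327 0.088 0.02 0 0 0 0.42" --pt "0.327 0.088 0.04 0 0 0 0.42" --pt "0.327 0.088 0.04 0 0 0 0.42" --pt "0.327 0.088 0.04 0 0 0 0.42"

```text
time_s: 2.8
position: [0.4675, 0.0799, 0.3604]
tcp_rot: [[-0.059, 0.998, -0.001], [0.998, 0.059, -0.0], [-0.0, -0.001, -1.0]]
force: [-0.4, 0.4, 0.2]
opening: 0.419
grasp_force: 0.0
```

Run:
```python
from h import *
from rig import bot, eyes
p=np.load('p.npy');delta([.468,.081,.2745],p[2])
o=[cv2.resize(eyes.capture("scene")["color"][100:300,140:390,::-1],(500,400)),cv2.resize(eyes.capture("top")["color"][140:340,150:300,::-1],(300,400))]
cv2.imwrite("pics/pre.png",np.hstack(o))
```

```text
tool d [0.0011 0.0007 0.0859] rotvec [-0.07  0.01 -0.17]
```

View pics/pre.png

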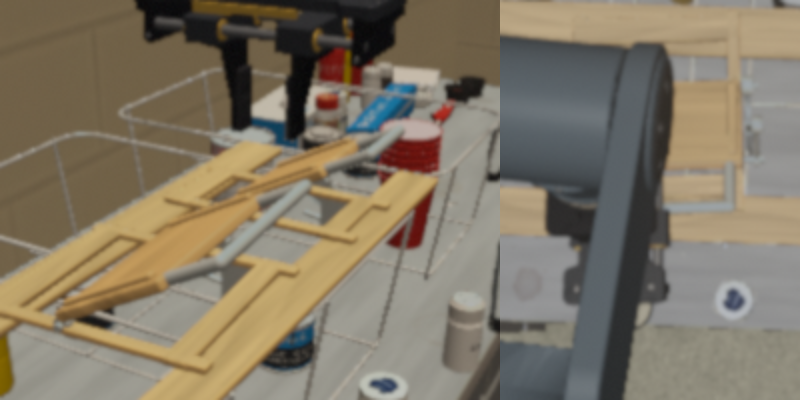

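The open fingers, tips at (240,128) and (295,135), hang above the rail on either side of it. I'll lower them and close.

Emit:
steer_hand --pt "0.001 0 0.03 0 0 0 0.42" --pt "0.001 0 0.05 0 0 0 0.42" --pt "0.001 0 0.07 0 0 0 0.42" --pt "0.001 0 0.0855 0 0 0 0.42" --pt "0.001 0 0.0855 0 0 0 0.42" --pt "0.001 0 0.0855 0 0 0 0.42"

```text
time_s: 3.5
position: [0.4682, 0.0817, 0.2758]
tcp_rot: [[-0.06, 0.998, 0.001], [0.998, 0.06, -0.0], [-0.0, 0.001, -1.0]]
force: [-0.4, 0.3, -0.4]
opening: 0.424
grasp_force: 0.0
```

Emit:
steer_hand --pt "0 0 0 0 0 0 0" --pt "0 0 0 0 0 0 0" --pt "0 0 0 0 0 0 0" --pt "0 0 0 0 0 0 0" --pt "0 0 0 0 0 0 0" --pt "0 0 0 0 0 0 0"

```text
time_s: 4.1
position: [0.4684, 0.0822, 0.2754]
tcp_rot: [[-0.061, 0.998, 0.002], [0.998, 0.061, 0.0], [-0.0, 0.002, -1.0]]
force: [1.2, 1.1, 1.1]
opening: 0.129
grasp_force: 30.0
```

Run:
```python
from h import *
p=np.load('p.npy'); r0=np.array(rail(p[3]))
for a in np.r_[np.arange(.55,1.01,.05),1.02]: e=rail(a)-r0; print(round(a,2),"dy",(-e[0]).round(4),"dz",(-e[2]).round(4))
r1=np.array(rail(1.02))
print()
for a in np.arange(.98,-.03,-.05): e=rail(a)-r1; print(round(a,2),"dy",(-e[0]).round(4),"dz",(-e[2]).round(4))
```

```text
0.55 dy 0.0052 dz -0.0082
0.6 dy 0.0103 dz -0.0152
0.65 dy 0.0156 dz -0.0219
0.7 dy 0.0213 dz -0.0284
0.75 dy 0.0273 dz -0.0346
0.8 dy 0.0336 dz -0.0404
0.85 dy 0.0402 dz -0.046
0.9 dy 0.047 dz -0.0512
0.95 dy 0.0542 dz -0.056
1.0 dy 0.0615 dz -0.0605
1.02 dy 0.0645 dz -0.0622

0.98 dy -0.006 dz 0.0034
0.93 dy -0.0132 dz 0.0081
0.88 dy -0.0202 dz 0.0131
0.83 dy -0.027 dz 0.0184
0.78 dy -0.0334 dz 0.0241
0.73 dy -0.0396 dz 0.0301
0.68 dy -0.0455 dz 0.0364
0.63 dy -0.0511 dz 0.043
0.58 dy -0.0563 dz 0.0498
0.53 dy -0.0612 dz 0.0569
0.48 dy -0.0657 dz 0.0642
0.43 dy -0.0698 dz 0.0718
0.38 dy -0.0736 dz 0.0795
0.33 dy -0.0769 dz 0.0874
0.28 dy -0.0799 dz 0.0955
0.23 dy -0.0824 dz 0.1037
0.18 dy -0.0846 dz 0.1121
0.13 dy -0.0863 dz 0.1205
0.08 dy -0.0876 dz 0.129
0.03 dy -0.0885 dz 0.1376
-0.02 dy -0.0889 dz 0.1462
```

Emit:
steer_hand --pt "0 0.0052 -0.0082 0 0 0 0" --pt "0 0.0103 -0.0152 0 0 0 0" --pt "0 0.0156 -0.0219 0 0 0 0" --pt "0 0.0213 -0.0284 0 0 0 0" --pt "0 0.0273 -0.0346 0 0 0 0" --pt "0 0.0336 -0.0404 0 0 0 0" --pt "0 0.0402 -0.046 0 0 0 0" --pt "0 0.0402 -0.046 0 0 0 0"

```text
time_s: 4.9
position: [0.5075, 0.0848, 0.3228]
tcp_rot: [[-0.061, 0.998, -0.001], [0.998, 0.061, 0.0], [0.0, -0.001, -1.0]]
force: [-4.9, 0.2, 4.0]
opening: 0.127
grasp_force: 30.0
```

Run:
```python
from h import *
p=np.load('p.npy');print(world(p,rail(.85)))
from rig import bot, eyes
cv2.imwrite("pics/lift.png",cv2.resize(eyes.capture("scene")["color"][100:300,140:390,::-1],(750,600)))
```

```text
[[0.5080261  0.08360994 0.33050009]]
```

View pics/lift.png

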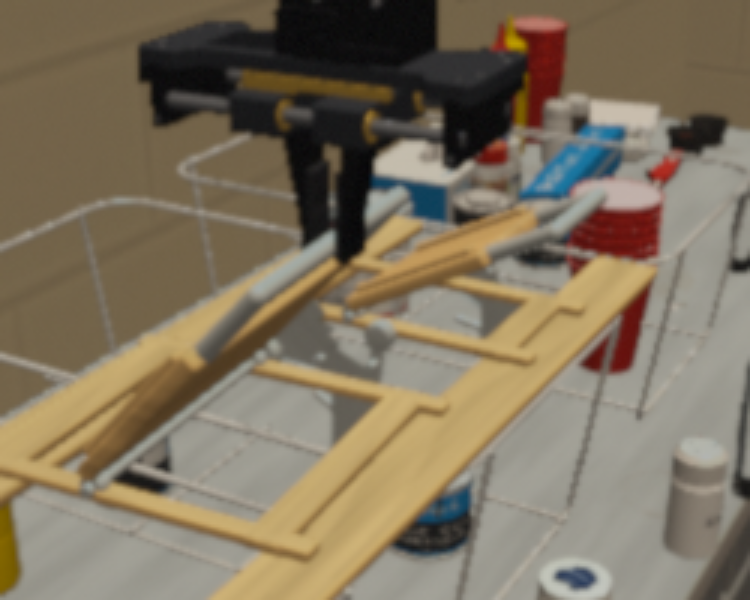

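The board follows the fingers: the rail is held near (330,230) and the force is small. I'll continue past the top notch.

Emit:
steer_hand --pt "0 0.0068 -0.0052 0 0 0 0" --pt "0 0.014 -0.01 0 0 0 0" --pt "0 0.0213 -0.0145 0 0 0 0" --pt "0 0.0243 -0.0162 0 0 0 0" --pt "0 0.0243 -0.0162 0 0 0 0" --pt "0 0.0243 -0.0162 0 0 0 0" --pt "0 0.0243 -0.0162 0 0 0 0"

```text
time_s: 5.65
position: [0.5312, 0.0864, 0.3396]
tcp_rot: [[-0.061, 0.998, -0.001], [0.998, 0.061, 0.0], [0.0, -0.0, -1.0]]
force: [-6.2, -0.2, 7.2]
opening: 0.125
grasp_force: 30.0
```

Run:
```python
from h import *
p=np.load('p.npy');print(world(p,rail(1.02)))
```

```text
[[0.53228478 0.08510617 0.34674951]]
```

Emit:
steer_hand --pt "0 -0.006 0.0034 0 0 0 0" --pt "0 -0.0132 0.0081 0 0 0 0" --pt "0 -0.0202 0.0131 0 0 0 0" --pt "0 -0.027 0.0184 0 0 0 0" --pt "0 -0.0334 0.0241 0 0 0 0" --pt "0 -0.0396 0.0301 0 0 0 0" --pt "0 -0.0455 0.0364 0 0 0 0" --pt "0 -0.0511 0.043 0 0 0 0" --pt "0 -0.0511 0.043 0 0 0 0"

```text
time_s: 6.55
position: [0.4814, 0.083, 0.295]
tcp_rot: [[-0.061, 0.998, 0.003], [0.998, 0.061, -0.0], [-0.0, 0.003, -1.0]]
force: [-2.6, 0.7, 1.3]
opening: 0.13
grasp_force: 30.0
```

Run:
```python
from h import *
p=np.load('p.npy');print(world(p,rail(.63)))
r=np.array(rail(.63))
for a in np.arange(.58,-.03,-.05): e=rail(a)-r; print(round(a,2),"dy",(-e[0]).round(4),"dz",(-e[2]).round(4))
```

```text
[[0.48131614 0.08196251 0.30379712]]
0.58 dy -0.0052 dz 0.0068
0.53 dy -0.0101 dz 0.0139
0.48 dy -0.0146 dz 0.0213
0.43 dy -0.0187 dz 0.0288
0.38 dy -0.0225 dz 0.0366
0.33 dy -0.0259 dz 0.0445
0.28 dy -0.0288 dz 0.0526
0.23 dy -0.0314 dz 0.0608
0.18 dy -0.0335 dz 0.0691
0.13 dy -0.0352 dz 0.0776
0.08 dy -0.0365 dz 0.0861
0.03 dy -0.0374 dz 0.0946
-0.02 dy -0.0379 dz 0.1032
```

The board is past the 0.69 notch with no catch. I'll keep lowering it.

Emit:
steer_hand --pt "0 -0.0052 0.0068 0 0 0 0" --pt "0 -0.0101 0.0139 0 0 0 0" --pt "0 -0.0146 0.0213 0 0 0 0" --pt "0 -0.0187 0.0288 0 0 0 0" --pt "0 -0.0225 0.0366 0 0 0 0" --pt "0 -0.0259 0.0445 0 0 0 0" --pt "0 -0.0288 0.0526 0 0 0 0" --pt "0 -0.0314 0.0608 0 0 0 0" --pt "0 -0.0335 0.0691 0 0 0 0" --pt "0 -0.0352 0.0776 0 0 0 0" --pt "0 -0.0365 0.0861 0 0 0 0" --pt "0 -0.0365 0.0861 0 0 0 0" --pt "0 -0.0365 0.0861 0 0 0 0"

```text
time_s: 7.85
position: [0.4455, 0.0807, 0.2074]
tcp_rot: [[-0.061, 0.998, 0.002], [0.998, 0.061, 0.0], [-0.0, 0.002, -1.0]]
force: [6.3, -0.0, -3.2]
opening: 0.127
grasp_force: 30.0
```

Run:
```python
from h import *
p=np.load('p.npy');print(world(p,rail(.08)))
```

```text
[[0.44484245 0.07971288 0.21771974]]
```

Emit:
steer_hand --pt "0 -0.0006 0.004 0 0 0 0" --pt "0 -0.001 0.008 0 0 0 0" --pt "0 -0.0012 0.011 0 0 0 0" --pt "0 -0.0012 0.011 0 0 0 0" --pt "0 -0.0012 0.011 0 0 0 0"

```text
time_s: 8.35
position: [0.4446, 0.0806, 0.1968]
tcp_rot: [[-0.061, 0.998, 0.003], [0.998, 0.061, -0.0], [-0.0, 0.003, -1.0]]
force: [6.8, 0.8, -3.2]
opening: 0.13
grasp_force: 30.0
```

Emit:
steer_hand --pt "0 0 0.001 0 0 0 0" --pt "0 0 0.002 0 0 0 0" --pt "0 0 0.002 0 0 0 0" --pt "0 0 0.002 0 0 0 0"

```text
time_s: 8.75
position: [0.4446, 0.0806, 0.1963]
tcp_rot: [[-0.061, 0.998, 0.003], [0.998, 0.061, -0.0], [-0.0, 0.003, -1.0]]
force: [3.8, 1.1, 9.3]
opening: 0.128
grasp_force: 30.0
```

Upward contact force appears with the TCP at 0.196, which puts the rail at about 0.205 against 0.204 expected for flat. I'll press a little more to confirm, then open slightly and look.

Emit:
steer_hand --pt "0 0 0.001 0 0 0 0" --pt "0 0 0.001 0 0 0 0"

```text
time_s: 8.95
position: [0.4447, 0.0806, 0.1961]
tcp_rot: [[-0.061, 0.998, 0.004], [0.998, 0.061, -0.0], [-0.001, 0.004, -1.0]]
force: [2.0, -0.3, 16.6]
opening: 0.127
grasp_force: 30.0
```

Emit:
steer_hand --pt "0 0 0 0 0 0 0.26" --pt "0 0 -0.001 0 0 0 0.26" --pt "0 0 -0.001 0 0 0 0.26" --pt "0 0 -0.001 0 0 0 0.26"

```text
time_s: 9.35
position: [0.4413, 0.0808, 0.1942]
tcp_rot: [[-0.061, 0.998, -0.005], [0.998, 0.061, 0.0], [0.001, -0.005, -1.0]]
force: [-0.8, 0.8, -0.3]
opening: 0.253
grasp_force: 0.0
```

Emit:
steer_hand --pt "0 0 -0.03 0 0 0 0.3" --pt "0 0 -0.06 0 0 0 0.42" --pt "0 0 -0.1 0 0 0 0.42" --pt "0 0 -0.14 0 0 0 0.42" --pt "0 0 -0.16 0 0 0 0.42" --pt "0 0 -0.16 0 0 0 0.42"

```text
time_s: 9.95
position: [0.4443, 0.0807, 0.3575]
tcp_rot: [[-0.061, 0.998, 0.005], [0.998, 0.061, -0.0], [-0.001, 0.005, -1.0]]
force: [0.3, 0.8, -0.6]
opening: 0.418
grasp_force: 0.0
```

Run:
```python
from h import *
from rig import bot, eyes
p=np.load('p.npy')
im=eyes.capture("scene")
c=im["color"][:,:,::-1].copy()
for y in(-.076,.076):
    for q in proj(world(p,rail(0,y)),im): cv2.circle(c,tuple(int(round(v)) for v in q),2,(0,0,255),1)
cv2.imwrite("pics/down.png",cv2.resize(c[100:300,140:390],(750,600)))
```

```text
(no output)
```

View pics/down.png

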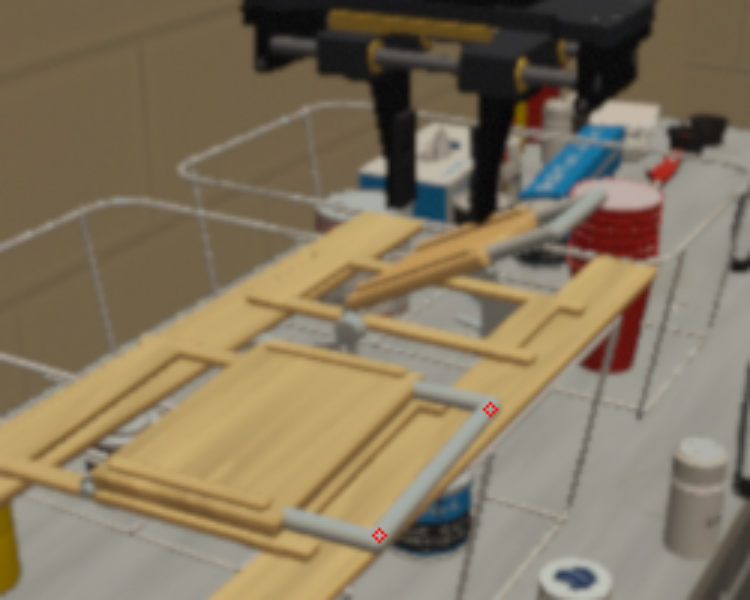

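The wide board lies flat, its rail ends at the predicted marks (490,408) and (380,536). The narrow board is still tilted as before, and the gripper is clear above.

Emit:
steer_hand --pt "0 0 0 0 0 0 0.42" --pt "0 0 0 0 0 0 0.42"

```text
time_s: 10.2
position: [0.4419, 0.0807, 0.3532]
tcp_rot: [[-0.061, 0.998, -0.005], [0.998, 0.061, 0.0], [0.001, -0.005, -1.0]]
force: [-0.4, -0.0, -0.3]
opening: 0.42
grasp_force: 0.0
```

```bash
python3 -c "
from rig import bot, eyes
print(bot.hand_in())"
```

```text
the job is handed in; nothing more can be done
None
```

The wide board was lifted past its top notch, lowered by hand until it lay flat, and released; the narrow board is still tilted as it was, and the job was handed in at 10.2 s.

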